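Load the hand press with embossing stamps

TASK

Pinch the spring button of the press's telescoping tube and pull the bed out until the button pops into its second hole, then lift the cover plate straight up off its two dowels and lay it flat on the middle of the green cutting mat. Stand every embossing stamp upright on the floor of the tray, then pinch the button again and slide the loaded bed fully home until the button pops out and locks it. Leave the hammer and the jar alone.

Things in the scene. Friction and masses are not known exactly. Their poses are not given: they have to be found in the camera images.
- press: Green bench hand press, fixed. Origin on the bench under the axis of its telescoping pole; x across the pole, away from the robot; y along the pole to the left, the way the bed pulls out. A fixed 26 mm square steel inner pole lies along y at z = 55 mm from y = -190 to 70 mm; its post at y = -190 to -160 mm is 76 mm high. The spring button sits in it at y = 50, z = 55 mm and points to -x.
- head (a point): Centre of the underside of the pressing plate, 107 mm above the bench, at x = 162, y = -30 mm of the press. It hangs over the tray while the bed is home, so the cover plate cannot come off there. The column and head of the press fill x = 107 to 227, y = -240 to 20 mm of the press, up to 262 mm high.
- bed (a joint): Slide of the bed (tray and outer tube in one) along +y of the press, m. 0 = home under the press, 0.16 = drawn out; ends at -0.012 and 0.172. At 0 and at 0.16 the button pops into one of two 19 mm holes in the tube and locks the bed (1.5 mm play each way); in between the button is trapped under the tube wall and the bed slides with 2 N friction and stays where it is left.
- button (a joint): Travel of the spring button along +x of the press, m: 0 = popped out, 9 mm proud of the tube; 0.009 = flush with the tube's face; 0.012 = under its wall. Spring 2.5 N at 0, 5.3 N flush. The button stays at its place on the pole while the tube slides past it. Pressed flush or within 1.5 mm of it, it is pushed under by the hole's edge when the bed is pulled or pushed (some 10 N).
- button_tip (a point): Tip of the round domed steel button (16 mm diameter), on the tube's face towards the robot; moves with the button. A pinch across the tube (along x of the press) at the button presses it flush with one finger and grips the tube at once; the grip then travels with the tube and leaves the button behind under the wall.
- tube_mid (a point): Middle of the outer aluminium tube's axis (36 x 36 mm square, 220 mm long along y, axis 55 mm above the bench); moves with the bed: x = 0, y = bed travel - 30 mm in the press's frame. A 50 mm wide bracket, all below 38 mm height, joins the tube's middle to the tray; along the rest there are 48 mm of clear space between tube and tray.
- tray_floor (a point): Centre of the tray's inner floor, 20 mm above the bench, axes as the press; moves with the bed: x = 162 mm, y = bed travel in the press's frame. The pocket is 145 mm (x) by 120 mm (y), with walls 26 mm high. Two brass dowels, 10 mm in diameter, stand on side flanges at x = +-86.5 mm, y = 0, from 26 to 56 mm above this point.
- plate: Loose aluminium cover plate, 200 (x) x 118 (y) x 6 mm, 0.4 kg; origin at the centre of its underside. 11.5 mm holes at x = +-86.5 mm, y = 0. A black grip bar on its middle: 70 mm along x, 14 mm thick along y, from 6 to 41 mm above the origin. At the start it lies on the tray walls, the two dowels through its holes and 24 mm proud of it.
- mat: Green cutting mat, fixed on the bench, 280 mm (x) by 200 mm (y), 3 mm thick; origin at the centre of its underside.
- stamp0: Embossing stamp (all alike; three or four are present): steel base 60 mm (x) by 34 mm (y) by 14 mm high, with a wooden grip on its middle, 34 mm (x) by 16 mm (y), from 14 to 54 mm height; 0.28 kg, most of it in the base. Origin at the centre of the underside, z up. Stands on the bench, left of the press, at the start.
- stamp1: Embossing stamp (all alike; three or four are present): steel base 60 mm (x) by 34 mm (y) by 14 mm high, with a wooden grip on its middle, 34 mm (x) by 16 mm (y), from 14 to 54 mm height; 0.28 kg, most of it in the base. Origin at the centre of the underside, z up. Stands on the bench, left of the press, at the start.
- stamp2: Embossing stamp (all alike; three or four are present): steel base 60 mm (x) by 34 mm (y) by 14 mm high, with a wooden grip on its middle, 34 mm (x) by 16 mm (y), from 14 to 54 mm height; 0.28 kg, most of it in the base. Origin at the centre of the underside, z up. Stands on the bench, left of the press, at the start.
- stamp3: Embossing stamp (all alike; three or four are present): steel base 60 mm (x) by 34 mm (y) by 14 mm high, with a wooden grip on its middle, 34 mm (x) by 16 mm (y), from 14 to 54 mm height; 0.28 kg, most of it in the base. Origin at the centre of the underside, z up. Stands on the bench, left of the press, at the start.
- hammer: Hammer, about 240 mm long, lying on the bench; a bystander.
- jar: Amber jar, 64 mm in diameter, 90 mm high, a bystander. Origin at the centre of its underside.

How it is judged:
By the outcome, as a careful person would: the job done as asked, in the order asked, and still so for the second after the job is handed in, with the robot touching nothing.
Of stamp0, stamp1, stamp2, stamp3 only 3 to 4 are there at a start; the rules pass over those that are not, and their reading is None.
At some moment in a run one of stamp0, stamp1, stamp2, stamp3 may be knocked a few centimetres aside while the robot is not near it.
Once in a run the grip may slacken for a moment while it holds something.
It also fails if it takes over 200 s, if anything falls off the work surface, if the arm or the gripper's body presses on something with over 40 N, if the wrist force passes 120 N, or if a joint passes its speed limit or range.

ROBOT

A 6-joint arm with a two-finger parallel gripper is mounted at the origin on the work surface. World frame = base frame: x ahead of the robot, y to its left, z up, the work surface at z = 0. Lengths are in m, angles in rad, forces in N, time in s.
With the tool pointing down it reaches from about 0.275 to 1 m from the base axis. Payload 8.4 kg.
Tool frame: the origin (TCP) lies at the centre of the arm's flange, where the gripper is bolted on; the fingertips stand 173 mm ahead of it and the grasp point (between the pads) lies 155 mm ahead of it (robot.tcp_to_grasp is the distance from the TCP to the grasp point, in m); z points along the fingers, y is the line along which they close (so a half turn about z gives the same grasp; the last joint's range is limited). The gripper opens to 85 mm and grips with 20 to 120 N. Pads are 22 mm wide; open, the fingers measure 114 mm over their backs; the gripper's body (76 mm by 85 mm) begins 54 mm behind the grasp point. The pads swing forward as they close: fully open they stand 13 mm farther back than shut.
Start: joints at [1.201, 0.353, 1.633, -0, 1.155, -0.002], TCP at [0.225, 0.583, 0.405] pointing down, gripper open.
Joint ranges: [-2.63, 2.63], [-0.92, 2.1], [0.06, 2.66], [-1.3, 4.44], [0, 2.69], [-3.02, 3.02]. Speed limits (rad/s): [2.22, 2.22, 2.79, 3.14, 3.14, 3.14].

INTERFACE

Orientations are given as a unit quaternion [w, x, y, z].
In Python, from plant import robot gives the robot as it stands.
- The arm moves only by the shell command python3 -m handwheel 'ROWS'. ROWS is JSON, a list of rows, each a list of 7 numbers: the gripper command: -1 is shut, 1 is fully open, values between are in proportion, then the shift along the tool's x, y, z normalised to -1 to 1, where 1 is 0.4 m, then the turn, a rotation vector about the tool's x, y, z normalised to -1 to 1, where 1 is 120 degrees. In form: [[fingers, tx, ty, tz, wx, wy, wz], ...]. A call has 1 to 8 rows; each row is the pose to reach, as a shift and turn from the pose commanded when the call began, along the tool's axes at that moment; what a row does not reach only later rows make up. A row lasts 1/8 s, in which the tool goes at most 62.5 mm and 10.7 degrees, less where a joint would pass 70% of its speed; a pose out of reach is approached as far as the arm can. A call with a number of a shift or a turn outside -1 to 1 is refused whole. A call with a gripper value outside its range is refused whole. The fingers move at their own pace and stop on an object; the grip force is fixed at half the most. Time passes only in rows, so rows that repeat a pose let the fingers close. It gives the time, the measured TCP pose, the force, the opening and the grip force at its end, in the units of the state.
- robot.sense(): the state, without advancing time (a new reading comes with each control period).
- robot.capture(name): name is "scene" or "top"; returns a dict with "img" (384x512x3 uint8, red, green, blue), "depth" (384x512 float32, m along the optical axis (not along the pixel's ray), 0 where there is no reading), "vfov" (degrees; the focal length in pixels is half the picture's height over the tangent of half this angle, whatever the lens; pixels are square), "cx", "cy" (the principal point, pixels), "extrinsics" (4x4, takes a point from camera to world coordinates). Camera axes: x right, y down, z forward; pixel columns grow to the right and rows downward; lengths in m; the calibration is good to about 2 mm. A picture is of the moment at which its call begins.
- robot.close_job(): hands the job in; it is judged then, once.
The state is a dict: "time_s": time; "joint_pos": joint angles; "joint_vel": joint speeds; "effort": joint torques, N m; "tcp_pos": TCP position; "tool_rot": TCP orientation; "contact_force": force on the tool from outside, world axes, zero at the start; "moment": the same for the moment, N m; "width": finger opening in m; "gripper_force": force on a finger pad.
Only numpy, scipy, OpenCV 4.12 (cv2) and the standard library are available. Lean on these libraries where they do the work, as an engineer would, in place of code of your own. Each camera call takes 0.05 s, during which the arm holds its last target. There are 200 camera calls.

## Working session

There is one attempt and no reset: what is moved stays moved. The work goes in short steps, Python scripts to look and compute and a shell command to move; the robot and the scene stay as the last step left them, time stands still between calls to the robot, and variables do not carry over. Pictures are saved under pics/ and viewed, at most 14 in all, crops included, and the job is handed in when it is done.

```bash
ls; mkdir -p pics; cat > h.py <<'E'
import numpy as np, cv2
from plant import robot
def cap(n):
    c=robot.capture(n); c['f']=c['img'].shape[0]/2/np.tan(np.radians(c['vfov'])/2); return c
def cloud(c):
    d=c['depth']; v,u=np.indices(d.shape); f=c['f']
    P=np.stack([(u-c['cx'])/f*d,(v-c['cy'])/f*d,d,np.ones_like(d)],-1)@c['extrinsics'].T
    P=P[...,:3]; P[d==0]=np.nan; return P
def save(c,name,s=1.5):
    cv2.imwrite('pics/'+name,cv2.resize(c['img'][...,::-1],None,fx=s,fy=s))
E
python3 - <<'E'
from h import *
for n in ('scene','top'):
    c=cap(n); save(c,n+'0.png'); np.savez('/tmp/'+n+'0.npz',**c); print(n,c['f'],c['cx'],c['cy'],c['extrinsics'].round(3).tolist())
s=robot.sense(); print(s)
E
```

```text
pics
scene 411.1103015508353 256.66317373045337 188.78972448939166 [[0.7, -0.646, 0.304, 0.23], [-0.714, -0.635, 0.295, -0.304], [0.002, -0.423, -0.906, 1.174], [0.0, 0.0, 0.0, 1.0]]
top 410.7123617443671 260.76970825055236 186.1281103711049 [[0.017, -0.995, 0.102, 0.505], [-1.0, -0.019, -0.021, 0.034], [0.023, -0.102, -0.995, 1.091], [0.0, 0.0, 0.0, 1.0]]
{'time_s': 0.1, 'joint_pos': array([ 1.20059714e+00,  3.53598029e-01,  1.63404807e+00,  2.04254396e-05,
        1.15522495e+00, -2.41821643e-03]), 'joint_vel': array([ 3.85986156e-04, -2.15233739e-03, -2.88306920e-03,  6.61274212e-04,
       -1.33518927e-03, -7.29707108e-05]), 'effort': array([ 7.39164025e-04, -6.06350827e+01, -3.42815173e+01,  2.27196250e-05,
        3.90130881e-03,  2.82334702e-05]), 'tcp_pos': array([0.22464826, 0.58300729, 0.40402967]), 'tool_rot': array([-1.27580075e-04,  1.82859860e-01,  9.83138781e-01, -6.26408820e-04]), 'contact_force': array([0.06673066, 0.0292249 , 0.57930477]), 'moment': array([-0.00187331, -0.03540522,  0.00393104]), 'gripper_force': 0.0, 'width': 0.08536800860801418}
```

View pics/top0.png

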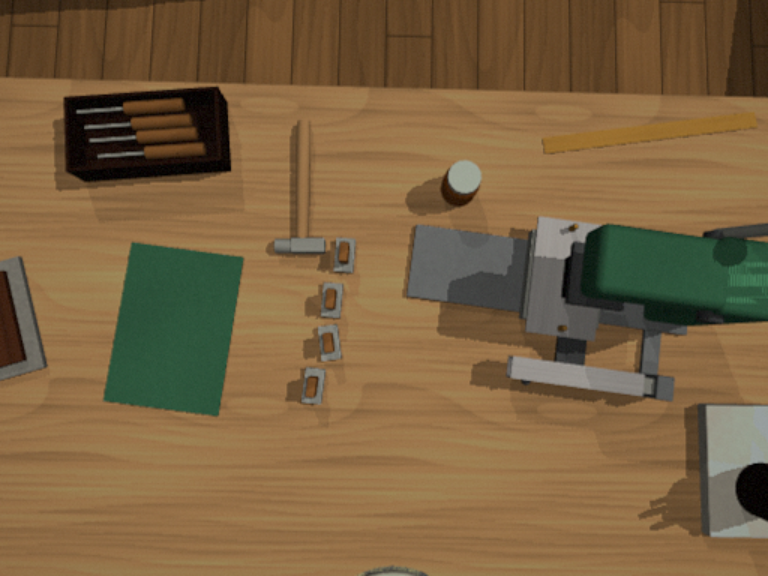

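View pics/scene0.png

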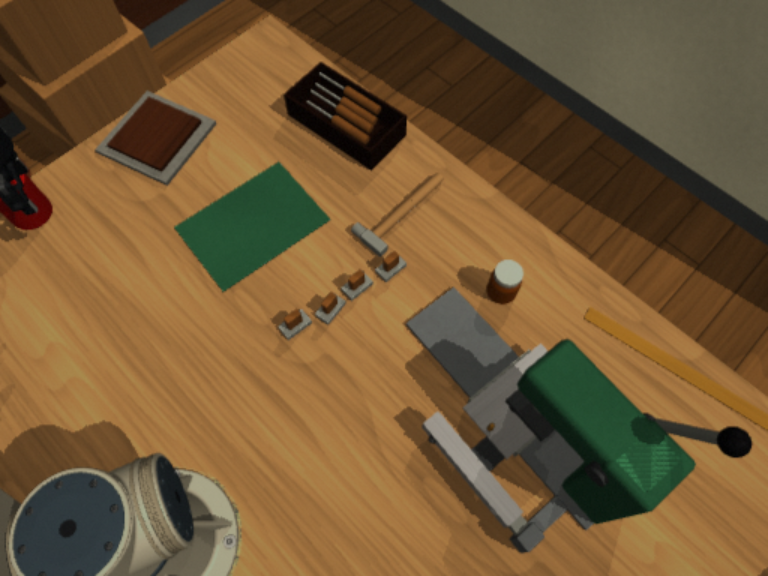

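Top view (768x576 scale): tube spans (510,370)–(645,385), the post is at (658,387), and the plate sits under the head with dowels at (574,228) and (562,328). There are four stamps at (344,254), (332,300), (329,343) and (313,386), the mat centre is at (174,328), and the jar is at (462,180). The scene view agrees with this.

```bash
cat > meas.py <<'E'
from h import *
def rect(P): 
    (c,s,a)=cv2.minAreaRect(P[:,:2].astype(np.float32)*1000); 
    if s[0]<s[1]: s=s[::-1]; a+=90
    return np.round(c,1),np.round(s,1),round((a+90)%180-90,1)
def comp(c,box,zlo,zhi):
    P=cloud(c); x0,x1,y0,y1=box
    m=(P[...,0]>x0)&(P[...,0]<x1)&(P[...,1]>y0)&(P[...,1]<y1)&(P[...,2]>zlo)&(P[...,2]<zhi)
    n,l,st,_=cv2.connectedComponentsWithStats(m.astype(np.uint8),connectivity=8)
    return [P[l==i] for i in range(1,n) if st[i,4]>25]
E
python3 - <<'E'
from meas import *
for n in ('top','scene'):
    c=dict(np.load(f'/tmp/{n}0.npz')); c={k:v for k,v in c.items()}
    print(n)
    for nm,box,a,b in (('tube',(.2,.5,-.5,0),.066,.082),('stampgrip',(.2,.65,.03,.3),.035,.075),('stampbase',(.2,.65,.03,.3),.006,.03),('jar',(.5,.75,-.3,0.05),.08,.11)):
        for Q in comp(c,box,a,b): print(nm,len(Q),rect(Q),np.median(Q[:,2]).round(4),Q[:,2].min().round(3),Q[:,2].max().round(3))
    P=cloud(c); h=cv2.cvtColor(c['img'],cv2.COLOR_RGB2HSV)
    m=(h[...,0]>60)&(h[...,0]<90)&(h[...,1]>100)&(P[...,1]>.1)
    k,l,st,_=cv2.connectedComponentsWithStats(m.astype(np.uint8)); i=1+st[1:,4].argmax()
    Q=P[l==i]; Q=Q[np.abs(Q[:,2]-.003)<.01]; print('mat',rect(Q),np.median(Q[:,2]))
E
```

```text
top
tube 1584 (array([ 452.1, -320.6]), array([270.9,  39.7]), 83.2) 0.0737 0.066 0.082
stampgrip 29 (array([644.7,  96.2]), array([15.2,  8.6]), -87.4) 0.0532 0.035 0.056
stampgrip 90 (array([577.5, 116.1]), array([33.8, 15.9]), -5.6) 0.0538 0.036 0.058
stampgrip 90 (array([503.3, 118.2]), array([33.3, 16. ]), 9.2) 0.0542 0.036 0.059
stampgrip 100 (array([429. , 144.2]), array([34.1, 16.5]), -6.3) 0.054 0.035 0.059
stampbase 96 (array([638.7,  96.8]), array([34. , 21.9]), 89.7) 0.0146 0.007 0.02
stampbase 206 (array([577.3, 116.3]), array([59.5, 34. ]), -3.3) 0.0147 0.007 0.027
stampbase 214 (array([502., 118.]), array([62.3, 34. ]), 8.6) 0.0147 0.007 0.029
stampbase 214 (array([428.7, 144.1]), array([60.1, 33.9]), -6.3) 0.0145 0.007 0.029
mat (array([524.4, 389.7]), array([277., 199.]), -6.7) 0.0036397122817628524
scene
tube 1529 (array([ 452.3, -320.4]), array([269.9,  40. ]), 82.7) 0.0725 0.066 0.08
stampgrip 30 (array([644.6,  95.2]), array([15.4, 10.1]), 85.2) 0.0489 0.035 0.057
stampgrip 75 (array([575.7, 115.5]), array([32.2, 16.8]), -4.1) 0.0508 0.035 0.058
stampgrip 78 (array([502.8, 117.8]), array([35.6, 17.2]), 6.7) 0.0502 0.036 0.057
stampgrip 82 (array([428.3, 143.3]), array([34.2, 17.2]), -6.9) 0.0517 0.037 0.06
stampbase 76 (array([638.3,  96.3]), array([34.8, 23.7]), 89.0) 0.0136 0.006 0.027
stampbase 147 (array([578.2, 116.1]), array([63.8, 35.4]), -5.0) 0.013 0.006 0.03
stampbase 141 (array([501.7, 117.5]), array([61.4, 35.1]), 6.5) 0.013 0.007 0.03
stampbase 157 (array([428.3, 143. ]), array([60.1, 34.9]), -6.3) 0.0128 0.006 0.03
mat (array([522.4, 388.4]), array([276.1, 199. ]), -6.4) 0.0016280627603229014
```

```bash
cat > go.py <<'E'
# usage: python3 go.py x y z yaw_deg(angle of tool y axis)  -> row numbers to type
import sys
from h import *
from scipy.spatial.transform import Rotation as R
def rot(yaw):
    a=np.radians(yaw); y=np.array([np.cos(a),np.sin(a),0]); z=np.array([0,0,-1.]); return R.from_matrix(np.stack([np.cross(y,z),y,z],1))
def row(x,y,z,yaw):
    s=robot.sense(); q=s['tool_rot']; C=R.from_quat([q[1],q[2],q[3],q[0]])
    t=C.inv().apply(np.array([x,y,z])-s['tcp_pos'])/.4
    opts=[(C.inv()*rot(a)).as_rotvec(degrees=True)/120 for a in (yaw,yaw+180)]
    w=min(opts,key=np.linalg.norm); yw=np.degrees(np.arctan2(*C.as_matrix()[[1,0],1]))
    print('t',t.round(4),'w',w.round(4),'| yaw',round(yw,2),'tcp',s['tcp_pos'].round(4),'j6',s['joint_pos'][5].round(2),'F',s['contact_force'].round(1),'width',round(s['width'],4))
# press frame (world mm)
O=np.array([458.6,-266.0]); TH=-6.8
def pr(x,y):
    a=np.radians(TH); return (O+np.array([x*np.cos(a)-y*np.sin(a),x*np.sin(a)+y*np.cos(a)]))/1000
if __name__=='__main__':
    v=sys.argv[1:]
    if v[0]=='p': x,y=pr(float(v[1]),float(v[2])); v=v[2:]; print('xy',x,y); row(x,y,float(v[1]),float(v[2]) if len(v)>2 else TH)
    else: row(*map(float,v[:4]))
E
python3 - <<'E'
from meas import *
import go
for n in ('top','scene'):
    c=dict(np.load(f'/tmp/{n}0.npz'))
    Q=np.concatenate(comp(c,(.4,.52,-.36,-.18),.066,.082)); 
    q=Q[:,:2]*1000; th=np.radians(-6.8); ex=np.array([np.cos(th),np.sin(th)]); ey=np.array([-ex[1],ex[0]])
    r=(q-go.O)@np.stack([ex,ey],1); print(n,'tube pts x range',np.percentile(r[:,0],[1,99]),'ymax',np.percentile(r[:,1],[98,99.5]),'z',np.median(Q[:,2]))
    # slope of edges along y
    b=[(y,r[(abs(r[:,1]-y)<8)][:,0].min(),r[(abs(r[:,1]-y)<8)][:,0].max()) for y in (-60,-20,20,60)]; print(np.round(b,1))
    for Q in comp(c,(.5,.75,-.3,-.2),.06,.083): print('hi',len(Q),rect(Q),Q[:,2].max())
    for Q in comp(c,(.45,.75,-.28,-.18),.048,.058): print('plate',len(Q),rect(Q),np.median(Q[:,2]))
    for Q in comp(c,(.2,.72,.03,.3),.006,.03): print('base',len(Q),rect(Q))
    for Q in comp(c,(.5,.75,-.3,0.05),.07,.11): print('jar?',len(Q),rect(Q))
print(go.pr(162,0),go.pr(248.5,0),go.pr(75.5,0))
E
python3 go.py p 0 50 0.40
```

```text
top tube pts x range [-17.30664294  17.88190447] ymax [77.53042439 80.03802681] z 0.07349086672644145
[[-60.  -17.1  17.9]
 [-20.  -17.5  18.1]
 [ 20.  -17.4  18.3]
 [ 60.  -17.5  17.8]]
hi 73 (array([ 619.9, -278.6]), array([68.9,  3. ]), -6.0) 0.08268282389848913
plate 1626 (array([ 623. , -253.3]), array([201.9,  64.5]), -3.6) 0.05252952584366144
base 464 (array([689.2, 175.2]), array([88.6, 61.3]), -89.1)
base 201 (array([657.6,  95.7]), array([60.2, 34. ]), -2.6)
base 206 (array([577.3, 116.3]), array([59.5, 34. ]), -3.3)
base 214 (array([502., 118.]), array([62.3, 34. ]), 8.6)
base 214 (array([428.7, 144.1]), array([60.1, 33.9]), -6.3)
jar? 44 (array([ 620.2, -275.3]), array([68.9,  9. ]), -5.5)
scene tube pts x range [-18.41989069  17.73577748] ymax [76.46928355 79.23644236] z 0.0722690628881475
[[-60.  -18.4  17.8]
 [-20.  -18.8  17.1]
 [ 20.  -18.3  17.6]
 [ 60.  -17.8  17.9]]
plate 910 (array([ 621.5, -247.1]), array([206. ,  63.6]), 0.9) 0.05141487595550509
base 310 (array([688.7, 174.8]), array([89.6, 63. ]), -88.4)
base 132 (array([657. ,  94.7]), array([61.6, 34.4]), -4.1)
base 147 (array([578.2, 116.1]), array([63.8, 35.4]), -5.0)
base 141 (array([501.7, 117.5]), array([61.4, 35.1]), 6.5)
base 157 (array([428.3, 143. ]), array([60.1, 34.9]), -6.3)
[ 0.61946041 -0.28518144] [ 0.70535193 -0.29542339] [ 0.5335689 -0.2749395]
xy 0.46452019841532505 -0.21635172459467317
t [-1.2781 -1.6491  0.0122] w [-5.000e-04  4.000e-04  6.311e-01] | yaw 68.93 tcp [0.2246 0.583  0.404 ] j6 -0.0 F [0.1 0.  0.6] width 0.0854
```

```bash
python3 -m handwheel '[[1,-0.64,-0.82,0,0,0,0.3],[1,-0.64,-0.82,0,0,0,0.3],[1,-0.64,-0.82,0,0,0,0.3],[1,-0.64,-0.82,0,0,0,0.3],[1,-0.64,-0.82,0,0,0,0.3],[1,-0.64,-0.82,0,0,0,0.3],[1,-0.64,-0.82,0,0,0,0.3],[1,-0.64,-0.82,0,0,0,0.3]]'; python3 go.py p 0 50 0.30
```

```text
time_s: 1.1
tcp_pos: [0.3459, 0.183, 0.4046]
tool_rot: [0.0, 0.479, 0.878, -0.0]
contact_force: [1.3, 0.4, -0.4]
width: 0.0851
gripper_force: 0.0
xy 0.46452019841532505 -0.21635172459467317
t [-1.0001 -0.2898  0.262 ] w [-1.000e-04  2.000e-04  3.292e-01] | yaw 32.7 tcp [0.3459 0.183  0.4046] j6 -0.09 F [ 1.3  0.4 -0.4] width 0.0851
```

```bash
python3 -m handwheel '[[1,-1,-0.29,0.26,0,0,0.33],[1,-1,-0.29,0.26,0,0,0.33],[1,-1,-0.29,0.26,0,0,0.33],[1,-1,-0.29,0.26,0,0,0.33],[1,-1,-0.29,0.26,0,0,0.33],[1,-1,-0.29,0.26,0,0,0.33],[1,-1,-0.29,0.26,0,0,0.33],[1,-1,-0.29,0.26,0,0,0.33]]'; python3 go.py p 0 50 0.206
```

```text
time_s: 2.1
tcp_pos: [0.4669, -0.2158, 0.2994]
tool_rot: [-0.0, 0.748, 0.664, -0.0]
contact_force: [-0.9, 0.2, -0.2]
width: 0.0854
gripper_force: 0.0
xy 0.46452019841532505 -0.21635172459467317
t [-0.0022 -0.0056  0.2335] w [-0.0003 -0.     -0.0003] | yaw -6.83 tcp [ 0.4669 -0.2158  0.2994] j6 -0.32 F [-0.9  0.2 -0.2] width 0.0854
```

```bash
python3 -m handwheel '[[1,-0.002,-0.005,0.12,0,0,0],[1,-0.002,-0.005,0.234,0,0,0],[1,-0.002,-0.005,0.234,0,0,0],[1,-0.002,-0.005,0.234,0,0,0]]'; python3 go.py p 0 50 0.206;python3 - <<'E'
from h import *
c=cap('top'); i=c['img'][170:300,310:480]; cv2.imwrite('pics/a.png',cv2.resize(i[...,::-1],None,fx=4,fy=4))
E
```

```text
time_s: 2.6
tcp_pos: [0.4644, -0.2137, 0.2083]
tool_rot: [0.0, 0.747, 0.665, 0.0]
contact_force: [0.3, -0.5, 0.2]
width: 0.0858
gripper_force: 0.0
xy 0.46452019841532505 -0.21635172459467317
t [-0.0066  0.0011  0.0056] w [0.0004 0.     0.0015] | yaw -6.62 tcp [ 0.4644 -0.2137  0.2083] j6 -0.32 F [ 0.3 -0.5  0.2] width 0.0858
```

View pics/a.png

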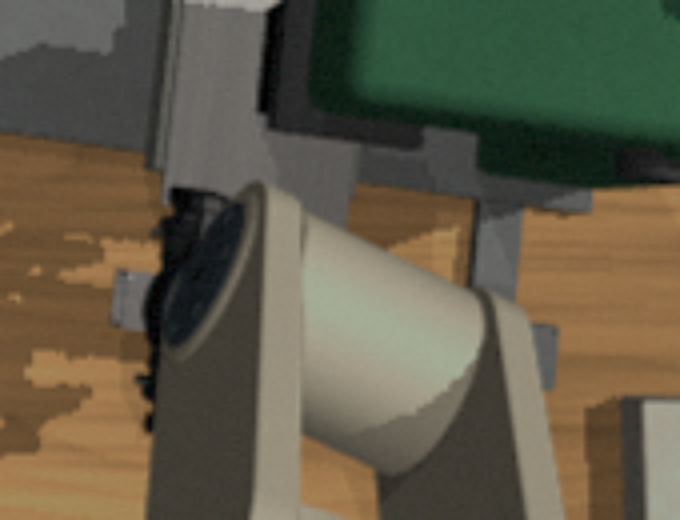

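The arm hides the button and there is no contact, so I'm closing the fingers on it.

```bash
python3 -m handwheel '[[1,-0.004,0,0.004,0,0,0],[-1,-0.004,0,0.004,0,0,0],[-1,-0.004,0,0.004,0,0,0],[-1,-0.004,0,0.004,0,0,0],[-1,-0.004,0,0.004,0,0,0],[-1,-0.004,0,0.004,0,0,0]]'; python3 go.py p 0 50 0.206; python3 go.py p 0 210 0.206
```

```text
time_s: 3.4
tcp_pos: [0.4656, -0.2167, 0.2066]
tool_rot: [0.003, 0.747, 0.665, 0.001]
contact_force: [8.8, -1.8, 3.0]
width: 0.0352
gripper_force: 62.2
xy 0.46452019841532505 -0.21635172459467317
t [ 0.0005 -0.0028  0.0016] w [0.0028 0.0007 0.0008] | yaw -6.7 tcp [ 0.4656 -0.2167  0.2066] j6 -0.32 F [ 8.8 -1.8  3. ] width 0.0352
xy 0.48346483334436524 -0.05747724329762724
t [ 0.4005 -0.0021  0.001 ] w [0.0028 0.0007 0.0008] | yaw -6.7 tcp [ 0.4656 -0.2167  0.2066] j6 -0.32 F [ 8.8 -1.8  3. ] width 0.0352
```

```bash
python3 -m handwheel '[[-1,0.03,0,0,0,0,0],[-1,0.07,0,0,0,0,0],[-1,0.12,0,0,0,0,0],[-1,0.18,0,0,0,0,0],[-1,0.24,0,0,0,0,0],[-1,0.3,0,0,0,0,0],[-1,0.34,0,0,0,0,0],[-1,0.34,0,0,0,0,0]]'; python3 go.py p 0 210 0.206
```

```text
time_s: 4.4
tcp_pos: [0.4819, -0.0801, 0.2067]
tool_rot: [0.002, 0.747, 0.665, 0.002]
contact_force: [10.1, 4.3, 2.6]
width: 0.0355
gripper_force: 61.4
xy 0.48346483334436524 -0.05747724329762724
t [ 0.0566 -0.0028  0.0017] w [ 0.0032 -0.0003  0.0011] | yaw -6.67 tcp [ 0.4819 -0.0801  0.2067] j6 -0.05 F [10.1  4.3  2.6] width 0.0355
```

```bash
python3 -m handwheel '[[-1,0.02,0,0,0,0,0],[-1,0.035,0,0,0,0,0],[-1,0.047,0,0,0,0,0],[-1,0.055,0,0,0,0,0],[-1,0.06,0,0,0,0,0],[-1,0.06,0,0,0,0,0]]'; python3 go.py p 0 210 0.206; python3 - <<'E'
from meas import *
import go
c=cap('scene'); save(c,'b.png')
E
```

```text
time_s: 5.15
tcp_pos: [0.4847, -0.0572, 0.2067]
tool_rot: [0.003, 0.747, 0.665, 0.002]
contact_force: [9.4, -0.6, 1.4]
width: 0.0353
gripper_force: 61.3
xy 0.48346483334436524 -0.05747724329762724
t [-0.001  -0.003   0.0016] w [ 0.0033 -0.      0.0009] | yaw -6.69 tcp [ 0.4847 -0.0572  0.2067] j6 -0.0 F [ 9.4 -0.6  1.4] width 0.0353
```

View pics/b.png

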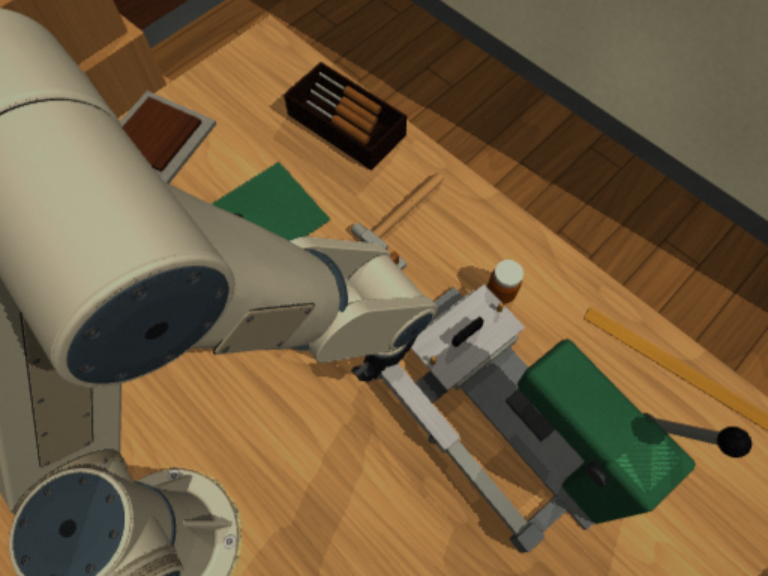

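The bed is out, with the plate at (465,335). I'll tug on it to see whether it has locked.

```bash
python3 -m handwheel '[[-1,0.005,0,0,0,0,0],[-1,0.01,0,0,0,0,0],[-1,0.01,0,0,0,0,0]]'; python3 go.py p 0 210 0.206;  python3 -m handwheel '[[-1,-0.01,0,0,0,0,0],[-1,-0.01,0,0,0,0,0],[-1,-0.01,0,0,0,0,0]]'
```

```text
time_s: 5.58
tcp_pos: [0.4851, -0.0544, 0.2067]
tool_rot: [0.003, 0.747, 0.665, 0.002]
contact_force: [8.1, -14.7, 0.5]
width: 0.0353
gripper_force: 61.3
xy 0.48346483334436524 -0.05747724329762724
t [-0.008  -0.0031  0.0017] w [0.0033 0.0009 0.0012] | yaw -6.66 tcp [ 0.4851 -0.0544  0.2067] j6 0.0 F [  8.1 -14.7   0.5] width 0.0353
time_s: 5.95
tcp_pos: [0.4847, -0.0575, 0.2067]
tool_rot: [0.003, 0.747, 0.665, 0.002]
contact_force: [9.8, -3.7, 1.7]
width: 0.0356
gripper_force: 61.3
```

Locked: about 15 N after 3 mm. Now I'll release and rise.

```bash
python3 -m handwheel '[[1,0,0,0,0,0,0],[1,0,0,0,0,0,0],[1,0,0,0,0,0,0],[1,0,0,-0.1,0,0,0],[1,0,0,-0.25,0,0,0],[1,0,0,-0.3,0,0,0],[1,0,0,-0.3,0,0,0]]'; python3 go.py p 162 160 0.33 83.2
```

```text
time_s: 6.82
tcp_pos: [0.4824, -0.057, 0.3269]
tool_rot: [0.001, 0.747, 0.665, 0.001]
contact_force: [0.9, 0.2, -0.6]
width: 0.0856
gripper_force: 0.0
xy 0.6384050472422992 -0.1263069615686072
t [-0.1269  0.4075 -0.0063] w [ 0.0012  0.0012 -0.7489] | yaw -6.67 tcp [ 0.4824 -0.057   0.3269] j6 -0.0 F [ 0.9  0.2 -0.6] width 0.0856
```

```bash
python3 - <<'E'
from meas import *
for n in ('scene','top'):
    c=cap(n)
    for Q in comp(c,(.57,.7,-.17,-.07),.072,.095): print(n,'bar',len(Q),rect(Q),np.median(Q[:,2]))
    for Q in comp(c,(.45,.8,-.25,-.03),.046,.06): print(n,'plate',len(Q),rect(Q),np.median(Q[:,2]))
    for Q in comp(c,(.68,.85,-.15,0.1),.075,.11): print(n,'jar',len(Q),rect(Q))
E
python3 -m handwheel '[[1,-0.127,0.4,0,0,0,-0.75],[1,-0.127,0.4,0,0,0,-0.75],[1,-0.127,0.4,0,0,0,-0.75],[1,-0.127,0.4,0,0,0,-0.75],[1,-0.127,0.4,0,0,0,-0.75],[1,-0.127,0.4,0,0,0,-0.75],[1,-0.127,0.4,0,0,0,-0.75],[1,-0.127,0.4,0,0,0,-0.75]]'
python3 go.py p 162 160 0.231 83.2
```

```text
scene bar 136 (array([ 638.1, -126.8]), array([69.4, 14.6]), -6.6) 0.08542127756991358
scene plate 52 (array([ 763. , -112.3]), array([61.6, 24.9]), -68.6) 0.05387975746068763
scene plate 2496 (array([ 638.5, -127. ]), array([202.7, 129.6]), -7.1) 0.050945416129456134
scene plate 40 (array([ 457.8, -121.1]), array([118.5,   1.7]), 83.1) 0.052430640119679905
scene jar 291 (array([ 781.3, -105. ]), array([55.4, 54.8]), 39.3)
top bar 176 (array([ 638.1, -126.3]), array([69.1, 14.9]), -6.7) 0.08671702113306268
top plate 42 (array([763.3, -96.8]), array([60.3, 21.2]), 66.8) 0.05525101444094582
top plate 3356 (array([ 639.8, -126.8]), array([198.9, 129.8]), -6.9) 0.052340356332741256
top jar 406 (array([ 781.6, -105.4]), array([55. , 54.5]), -42.6)
time_s: 7.92
tcp_pos: [0.6345, -0.1259, 0.3229]
tool_rot: [-0.002, 0.09, 0.996, 0.0]
contact_force: [0.4, 0.8, -0.1]
width: 0.0856
gripper_force: 0.0
xy 0.6384050472422992 -0.1263069615686072
t [-0.0107  0.0007  0.2297] w [ 0.0001 -0.0018 -0.0298] | yaw 79.62 tcp [ 0.6345 -0.1259  0.3229] j6 -1.59 F [ 0.4  0.8 -0.1] width 0.0856
```

```bash
python3 -m handwheel '[[1,-0.01,0,0.0,0,0,-0.03],[1,-0.01,0,0.1,0,0,-0.03],[1,-0.01,0,0.2,0,0,-0.03],[1,-0.01,0,0.23,0,0,-0.03],[1,-0.01,0,0.23,0,0,-0.03]]'
python3 go.py p 162 160 0.231 83.2
```

```text
time_s: 8.55
tcp_pos: [0.6386, -0.1266, 0.2321]
tool_rot: [-0.001, 0.062, 0.998, 0.0]
contact_force: [0.7, 0.4, 0.8]
width: 0.0852
gripper_force: 0.0
xy 0.6384050472422992 -0.1263069615686072
t [0.0005 0.0008 0.0026] w [ 0.0001 -0.0014 -0.0027] | yaw 82.87 tcp [ 0.6386 -0.1266  0.2321] j6 -1.64 F [0.7 0.4 0.8] width 0.0852
```

```bash
python3 -m handwheel '[[-1,0,0,0,0,0,-0.002],[-1,0,0,0,0,0,-0.002],[-1,0,0,0,0,0,-0.002],[-1,0,0,0,0,0,-0.002],[-1,0,0,0,0,0,-0.002],[-1,0,0,0,0,0,-0.002]]'
python3 -m handwheel '[[-1,0,0,-0.015,0,0,0],[-1,0,0,-0.03,0,0,0],[-1,0,0,-0.06,0,0,0],[-1,0,0,-0.1,0,0,0],[-1,0,0,-0.15,0,0,0],[-1,0,0,-0.2,0,0,0],[-1,0,0,-0.25,0,0,0],[-1,0,0,-0.25,0,0,0]]'
python3 go.py 0.5234 0.389 0.332 83.5
```

```text
time_s: 9.3
tcp_pos: [0.6392, -0.1268, 0.2342]
tool_rot: [0.0, 0.06, 0.998, -0.0]
contact_force: [-2.3, 0.3, 6.6]
width: 0.0128
gripper_force: 58.9
time_s: 10.3
tcp_pos: [0.6397, -0.1269, 0.336]
tool_rot: [0.002, 0.06, 0.998, -0.0]
contact_force: [0.1, -0.4, -4.8]
width: 0.0128
gripper_force: 58.8
t [0.4433 1.2455 0.0078] w [-0.0002  0.0019 -0.0033] | yaw 83.11 tcp [ 0.6397 -0.1269  0.336 ] j6 -1.65 F [ 0.1 -0.4 -4.8] width 0.0128
```

```bash
python3 -m handwheel '[[-1,0.03,0.08,0,0,0,0],[-1,0.08,0.22,0,0,0,0],[-1,0.13,0.36,0,0,0,0],[-1,0.18,0.5,0,0,0,0],[-1,0.22,0.62,0,0,0,0],[-1,0.26,0.74,0,0,0,0],[-1,0.3,0.84,0,0,0,0],[-1,0.3,0.84,0,0,0,0]]'
python3 go.py 0.5234 0.389 0.30 83.5
python3 - <<'E'
from meas import *
c=cap('top'); save(c,'c.png',1.2)
E
```

```text
time_s: 11.3
tcp_pos: [0.5591, 0.2237, 0.3328]
tool_rot: [-0.001, 0.058, 0.998, 0.0]
contact_force: [-0.7, 0.4, -3.3]
width: 0.0129
gripper_force: 59.3
t [0.1367 0.3999 0.0821] w [ 0.     -0.0006 -0.0016] | yaw 83.3 tcp [0.5591 0.2237 0.3328] j6 -1.08 F [-0.7  0.4 -3.3] width 0.0129
```

View pics/c.png

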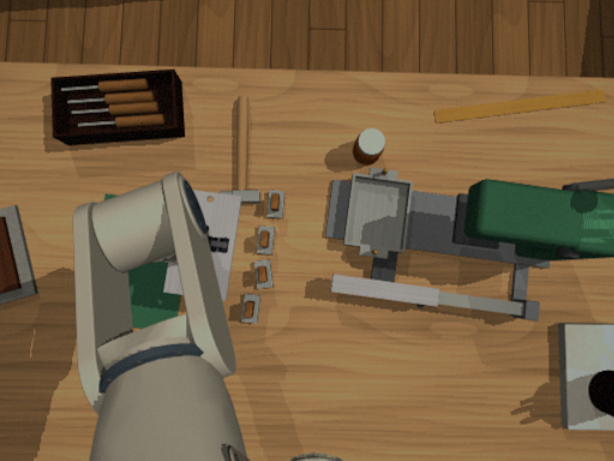

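The view shows the plate held above the mat and the tray open and empty at (380,215). I'll carry on over the mat.

```bash
python3 -m handwheel '[[-1,0.03,0.1,0.02,0,0,0],[-1,0.06,0.2,0.06,0,0,0],[-1,0.1,0.3,0.13,0,0,0],[-1,0.137,0.4,0.2,0,0,0],[-1,0.137,0.4,0.25,0,0,0],[-1,0.137,0.4,0.27,0,0,0],[-1,0.137,0.4,0.27,0,0,0]]'
python3 go.py 0.5234 0.389 0.194 83.5
python3 - <<'E'
from meas import *
for n in ('scene','top'):
    c=cap(n)
    for Q in comp(c,(.38,.7,.25,.5),.022,.06): 
        if len(Q)<150: continue
        A=np.c_[Q[:,:2],np.ones(len(Q))]; print(n,len(Q),rect(Q),np.median(Q[:,2]),'slope',np.linalg.lstsq(A,Q[:,2],rcond=None)[0].round(3))
E
```

```text
time_s: 12.22
tcp_pos: [0.5255, 0.3852, 0.2251]
tool_rot: [-0.0, 0.061, 0.998, -0.001]
contact_force: [0.4, 0.1, -2.8]
width: 0.0129
gripper_force: 59.8
t [0.0063 0.009  0.0777] w [-0.0005 -0.0004 -0.0039] | yaw 83.03 tcp [0.5255 0.3852 0.2251] j6 -0.82 F [ 0.4  0.1 -2.8] width 0.0129
scene 1747 (array([525.1, 384.2]), array([201.4, 123.7]), -7.1) 0.0414927475553859 slope [-0.004  0.     0.043]
top 2550 (array([525.5, 384.9]), array([200.1, 119.3]), -6.7) 0.04422729538238501 slope [-0.002  0.003  0.044]
```

```bash
python3 -m handwheel '[[-1,0.003,0.008,0.04,0,0,0],[-1,0.003,0.008,0.065,0,0,0],[-1,0.003,0.008,0.075,0,0,0],[-1,0.003,0.008,0.082,0,0,0],[-1,0.003,0.008,0.086,0,0,0],[-1,0.003,0.008,0.086,0,0,0],[-1,0.003,0.008,0.086,0,0,0]]'
```

```text
time_s: 13.2
tcp_pos: [0.5243, 0.3901, 0.1913]
tool_rot: [0.0, 0.06, 0.998, 0.0]
contact_force: [-0.4, -0.4, -2.5]
width: 0.0133
gripper_force: 59.9
```

```bash
python3 -m handwheel '[[-1,0,0,0.003,0,0,0],[-1,0,0,0.003,0,0,0],[1,0,0,0.003,0,0,0],[1,0,0,0.003,0,0,0],[1,0,0,0.003,0,0,0],[1,0,0,-0.05,0,0,0],[1,0,0,-0.2,0,0,0],[1,0,0,-0.27,0,0,0]]'
python3 - <<'E'
from meas import *
for n in ('scene','top'):
    c=cap(n)
    for Q in comp(c,(.35,.7,.25,.52),.006,.014): 
        if len(Q)>150: print(n,'plate',len(Q),rect(Q),np.median(Q[:,2]))
    for Q in comp(c,(.2,.75,.03,.25),.006,.03): print(n,'base',len(Q),rect(Q))
    for Q in comp(c,(.2,.75,.03,.25),.035,.075): print(n,'grip',len(Q),rect(Q),np.median(Q[:,2]))
    for Q in comp(c,(.52,.76,-.23,-.03),.066,.085): print(n,'dow',len(Q),Q.mean(0).round(4))
E
python3 go.py 0.4287 0.1441 0.28 83.7
```

```text
time_s: 14.2
tcp_pos: [0.5249, 0.3905, 0.3038]
tool_rot: [0.002, 0.06, 0.998, 0.002]
contact_force: [-0.2, 0.7, -0.5]
width: 0.0853
gripper_force: 0.0
scene plate 1280 (array([524.3, 391.7]), array([208. , 126.3]), -6.9) 0.008465556166673882
scene base 364 (array([703.5, 174.6]), array([92.7, 89.8]), 1.5)
scene base 138 (array([657.1,  95.8]), array([61.6, 35.1]), -2.5)
scene base 148 (array([577. , 116.4]), array([60.2, 36.5]), -5.6)
scene base 145 (array([501.6, 116.4]), array([61.3, 35.2]), 3.6)
scene base 157 (array([428. , 143.4]), array([59.8, 34.6]), -7.3)
scene grip 73 (array([655.9,  94.8]), array([32.9, 15.4]), -6.2) 0.05074886605955364
scene grip 71 (array([576.2, 115.2]), array([32.9, 17. ]), -4.8) 0.05173641369694648
scene grip 78 (array([503. , 117.5]), array([35.1, 17.1]), 10.8) 0.05169698255825195
scene grip 83 (array([428. , 142.9]), array([34.3, 16.4]), -8.6) 0.05101272472440055
scene dow 30 [ 0.756  -0.1054  0.0755]
top plate 2876 (array([527.1, 388.3]), array([215.6, 131.2]), -6.1) 0.009599571012432029
top base 565 (array([704.1, 175.1]), array([91.5, 88.6]), 0.6)
top base 204 (array([657.5,  95.7]), array([60. , 34.1]), -2.8)
top base 211 (array([577.3, 116.8]), array([58.2, 39.6]), 0.5)
top base 215 (array([500.6, 118. ]), array([65.1, 34. ]), 8.8)
top base 216 (array([429. , 143.8]), array([59.8, 34.2]), -5.7)
top grip 90 (array([657.8,  95.8]), array([34.7, 16. ]), -3.3) 0.05374129623669588
top grip 89 (array([577.9, 116. ]), array([33.3, 15.8]), -4.2) 0.0542472905941076
top grip 88 (array([503.2, 118.2]), array([33.2, 15.9]), 8.4) 0.054171828126075905
top grip 96 (array([428.8, 144. ]), array([34. , 15.8]), -6.8) 0.054061028587486626
t [ 0.1662 -0.6417  0.0572] w [ 0.0026  0.0027 -0.0049] | yaw 83.11 tcp [0.5254 0.3908 0.3046] j6 -0.81 F [ 0.4  0.2 -0.3] width 0.0855
```

```bash
python3 -m handwheel '[[0.05,0.166,-0.642,0.0,0,0,-0.004],[0.05,0.166,-0.642,0.0,0,0,-0.004],[0.05,0.166,-0.642,0.0,0,0,-0.004],[0.05,0.166,-0.642,0,0,0,-0.004],[0.05,0.166,-0.642,0.1,0,0,-0.004],[0.05,0.166,-0.642,0.14,0,0,-0.004],[0.05,0.166,-0.642,0.14,0,0,-0.004]]'
python3 go.py 0.4287 0.1437 0.201 83.5
python3 - <<'E'
from meas import *
c=cap('top'); P=cloud(c).reshape(-1,3); m=(abs(P[:,0]-.69)<.06)&(abs(P[:,1]-.14)<.06)&(P[:,1]>.118)&(P[:,2]>.01); Q=P[m]
print('hammer head',np.percentile(Q[:,2],[50,95,99]),Q[:,1].min(),Q.min(0),Q.max(0))
E
```

```text
time_s: 15.18
tcp_pos: [0.4268, 0.1426, 0.2423]
tool_rot: [-0.001, 0.056, 0.998, -0.0]
contact_force: [0.0, -0.3, -0.0]
width: 0.0448
gripper_force: 0.0
t [-0.0045  0.0035  0.1033] w [-0.0005 -0.0011  0.0005] | yaw 83.56 tcp [0.4268 0.1426 0.2423] j6 -1.14 F [ 0.  -0.3 -0. ] width 0.0448
hammer head [0.02466309 0.02890169 0.03061873] 0.13013375917014156 [0.65837778 0.13013376 0.01014875] [0.74968317 0.1999281  0.03126748]
```

```bash
python3 -m handwheel '[[0.05,-0.003,0.002,0.06,0,0,0],[0.05,-0.003,0.002,0.102,0,0,0],[0.05,-0.003,0.002,0.102,0,0,0],[-1,-0.003,0.002,0.102,0,0,0],[-1,-0.003,0.002,0.102,0,0,0],[-1,-0.003,0.002,0.102,0,0,0],[-1,-0.003,0.002,0.102,0,0,0]]'
python3 -m handwheel '[[-1,0,0,-0.05,0,0,0],[-1,0,0,-0.12,0,0,0],[-1,0,0,-0.2,0,0,0],[-1,0,0,-0.25,0,0,0],[-1,0,0,-0.25,0,0,0]]'
python3 go.py p 126 130 0.30 83.2;python3 go.py p 126 130 0.221 83.2
```

```text
time_s: 16.1
tcp_pos: [0.4292, 0.1439, 0.2034]
tool_rot: [0.001, 0.056, 0.998, 0.0]
contact_force: [-1.4, 1.1, 5.9]
width: 0.0148
gripper_force: 59.3
time_s: 16.73
tcp_pos: [0.4291, 0.1438, 0.3039]
tool_rot: [0.002, 0.056, 0.998, 0.001]
contact_force: [0.2, -0.4, -2.6]
width: 0.0146
gripper_force: 59.2
xy 0.5991061699012687 -0.15183338395276935
t [-0.5047 -0.6871  0.0104] w [0.0007 0.0016 0.0033] | yaw 83.6 tcp [0.4291 0.1438 0.3039] j6 -1.14 F [ 0.2 -0.4 -2.6] width 0.0146
xy 0.5991061699012687 -0.15183338395276935
t [-0.504  -0.6874  0.2079] w [0.0007 0.0016 0.0033] | yaw 83.6 tcp [0.4291 0.1438 0.3039] j6 -1.14 F [ 0.2 -0.4 -2.6] width 0.0146
```

```bash
python3 -m handwheel '[[-1,-0.05,-0.07,0,0,0,0],[-1,-0.12,-0.17,0,0,0,0],[-1,-0.2,-0.28,0,0,0,0.002],[-1,-0.29,-0.4,0,0,0,0.003],[-1,-0.37,-0.51,0,0,0,0.003],[-1,-0.44,-0.6,0,0,0,0.003],[-1,-0.504,-0.687,0,0,0,0.003],[-1,-0.504,-0.687,0.0,0,0,0.003]]'
python3 -m handwheel '[[-1,0,0,0.0,0,0,0],[-1,0,0,0.06,0,0,0],[-1,0,0,0.12,0,0,0]]'
python3 go.py p 126 130 0.224 83.2
```

```text
time_s: 17.73
tcp_pos: [0.5991, -0.1543, 0.3009]
tool_rot: [-0.0, 0.06, 0.998, -0.0]
contact_force: [0.5, 0.4, -2.4]
width: 0.0149
gripper_force: 59.4
time_s: 18.1
tcp_pos: [0.5977, -0.1506, 0.2536]
tool_rot: [-0.0, 0.058, 0.998, 0.0]
contact_force: [0.5, 0.3, -1.8]
width: 0.0147
gripper_force: 59.4
xy 0.5991061699012687 -0.15183338395276935
t [-0.0039 -0.0026  0.074 ] w [ 0.0001 -0.0002  0.0008] | yaw 83.3 tcp [ 0.5977 -0.1506  0.2536] j6 -1.7 F [ 0.5  0.3 -1.8] width 0.0147
```

```bash
python3 -m handwheel '[[-1,-0.002,-0.001,0.04,0,0,0],[-1,-0.002,-0.001,0.062,0,0,0],[-1,-0.002,-0.001,0.072,0,0,0],[-1,-0.002,-0.001,0.076,0,0,0],[-1,-0.002,-0.001,0.078,0,0,0],[-1,-0.002,-0.001,0.078,0,0,0]]'
```

```text
time_s: 18.85
tcp_pos: [0.5993, -0.1525, 0.2235]
tool_rot: [0.0, 0.059, 0.998, -0.0]
contact_force: [-0.4, -0.5, -2.6]
width: 0.0149
gripper_force: 59.4
```

```bash
python3 -m handwheel '[[-1,0,0,0.003,0,0,0],[-1,0,0,0.004,0,0,0],[-0.1,0,0,0.004,0,0,0],[-0.1,0,0,0.004,0,0,0],[-0.1,0,0,0.004,0,0,0],[-0.1,0,0,-0.05,0,0,0],[-0.1,0,0,-0.2,0,0,0],[-0.1,0,0,-0.2,0,0,0]]'
python3 go.py 0.5028 0.118 0.30 98.5
python3 - <<'E'
from meas import *
c=cap('top'); save(c,'d.png',1.2)
for Q in comp(c,(.5,.75,-.23,-.03),.064,.09): print('grip',len(Q),rect(Q),np.median(Q[:,2]))
c=cap('scene')
for Q in comp(c,(.5,.75,-.23,-.03),.064,.09): print('grip',len(Q),rect(Q),np.median(Q[:,2]))
E
```

```text
time_s: 19.85
tcp_pos: [0.6009, -0.1529, 0.3076]
tool_rot: [0.004, 0.059, 0.998, -0.001]
contact_force: [0.5, 0.2, -0.9]
width: 0.0386
gripper_force: 0.0
t [0.3236 0.6437 0.0157] w [-0.001   0.0037 -0.1273] | yaw 83.23 tcp [ 0.6009 -0.1529  0.3076] j6 -1.7 F [ 0.5  0.2 -0.9] width 0.0386
grip 70 (array([ 596.8, -152.3]), array([32.7, 16.3]), -7.4) 0.07162016739173471
```

View pics/d.png

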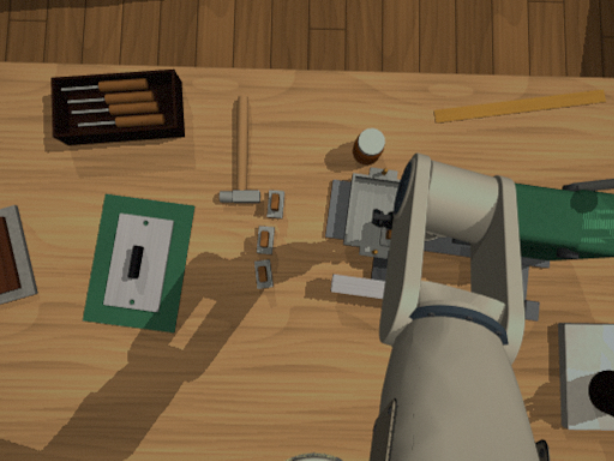

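The first stamp stands in the tray, the plate lies flat on the mat at (137,262), and three stamps remain at (264,273), (264,239) and (274,204).

```bash
python3 -m handwheel '[[0,0.324,0.644,0,0,0,-0.127],[0,0.324,0.644,0,0,0,-0.127],[0,0.324,0.644,0,0,0,-0.127],[0,0.324,0.644,0,0,0,-0.127],[0,0.324,0.644,0,0,0,-0.127],[0,0.324,0.644,0.1,0,0,-0.127],[0,0.324,0.644,0.16,0,0,-0.127],[0,0.324,0.644,0.16,0,0,-0.127]]'
python3 - <<'E'
from meas import *
for n in ('scene','top'):
  c=cap(n)
  for Q in comp(c,(.2,.75,.03,.25),.035,.06): print(n,'grip',len(Q),rect(Q),np.median(Q[:,2]))
  for Q in comp(c,(.5,.75,-.23,-.03),.064,.09): print('tray',len(Q),rect(Q),np.median(Q[:,2]))
E
python3 go.py 0.5028 0.118 0.201 98.5
```

```text
time_s: 20.95
tcp_pos: [0.4993, 0.1185, 0.2365]
tool_rot: [-0.003, -0.074, 0.997, -0.0]
contact_force: [0.1, 0.5, -0.4]
width: 0.043
gripper_force: 0.0
scene grip 73 (array([656.8,  95.5]), array([34.2, 16.7]), -2.3) 0.05062875479382423
scene grip 78 (array([575.1, 115.5]), array([33.9, 17.2]), -2.8) 0.050714889223743786
scene grip 39 (array([493.6, 117.3]), array([17.7, 16.9]), 27.7) 0.05116707456922809
tray 71 (array([ 596.8, -152.5]), array([32.2, 15.4]), -5.7) 0.072433452512775
top grip 89 (array([657.7,  95.6]), array([34.1, 15.9]), -3.6) 0.05355272531876931
top grip 42 (array([584.4, 116. ]), array([19.2, 15.4]), -9.5) 0.05405635286101351
tray 91 (array([ 599.1, -152.4]), array([33.5, 16.2]), -5.9) 0.07427489586405756
t [-0.0052 -0.0022  0.0943] w [-0.0001 -0.0007 -0.0003] | yaw 98.46 tcp [0.5007 0.1186 0.2387] j6 -1.49 F [-0.2 -0.   0.6] width 0.0427
```

```bash
python3 -m handwheel '[[0,-0.003,-0.001,0.06,0,0,0],[0,-0.003,-0.001,0.093,0,0,0],[0,-0.003,-0.001,0.093,0,0,0],[-1,-0.003,-0.001,0.093,0,0,0],[-1,-0.003,-0.001,0.093,0,0,0],[-1,-0.003,-0.001,0.093,0,0,0],[-1,-0.003,-0.001,0.093,0,0,0]]'
python3 -m handwheel '[[-1,0,0,-0.05,0,0,0],[-1,0,0,-0.12,0,0,0],[-1,0,0,-0.2,0,0,0],[-1,0,0,-0.25,0,0,0],[-1,0,0,-0.25,0,0,0]]'
python3 go.py p 126 190 0.30 83.2
```

```text
time_s: 21.92
tcp_pos: [0.5024, 0.1185, 0.2026]
tool_rot: [0.001, -0.074, 0.997, 0.0]
contact_force: [-1.2, -0.5, 7.3]
width: 0.0147
gripper_force: 59.4
time_s: 22.55
tcp_pos: [0.5024, 0.1185, 0.3032]
tool_rot: [0.001, -0.074, 0.997, 0.0]
contact_force: [-0.5, -0.6, -2.1]
width: 0.0146
gripper_force: 59.1
xy 0.6062104079996589 -0.0922554534663771
t [-0.179  -0.5594  0.0083] w [0.0003 0.0014 0.1273] | yaw 98.47 tcp [0.5024 0.1185 0.3032] j6 -1.49 F [-0.5 -0.6 -2.1] width 0.0146
```

```bash
python3 -m handwheel '[[-1,-0.02,-0.07,0,0,0,0.02],[-1,-0.05,-0.17,0,0,0,0.05],[-1,-0.09,-0.28,0,0,0,0.08],[-1,-0.13,-0.4,0,0,0,0.11],[-1,-0.16,-0.5,0,0,0,0.127],[-1,-0.179,-0.56,0,0,0,0.127],[-1,-0.179,-0.56,0.05,0,0,0.127],[-1,-0.179,-0.56,0.11,0,0,0.127]]'
python3 go.py p 126 190 0.222 83.2
```

```text
time_s: 23.55
tcp_pos: [0.6057, -0.0926, 0.2567]
tool_rot: [-0.0, 0.059, 0.998, 0.0]
contact_force: [-0.4, -0.2, -2.4]
width: 0.0151
gripper_force: 59.3
xy 0.6062104079996589 -0.0922554534663771
t [-0.0013  0.001   0.0868] w [ 0.0001 -0.0002  0.0004] | yaw 83.25 tcp [ 0.6057 -0.0926  0.2567] j6 -1.61 F [-0.4 -0.2 -2.4] width 0.0151
```

```bash
python3 -m handwheel '[[-1,-0.001,0,0.05,0,0,0],[-1,-0.001,0,0.075,0,0,0],[-1,-0.001,0,0.085,0,0,0],[-1,-0.001,0,0.089,0,0,0],[-1,-0.001,0,0.089,0,0,0],[-1,-0.001,0,0.089,0,0,0]]'
python3 -m handwheel '[[-1,0,0,0,0,0,0],[-0.1,0,0,0,0,0,0],[-0.1,0,0,0,0,0,0],[-0.1,0,0,0,0,0,0],[-0.1,0,0,-0.05,0,0,0],[-0.1,0,0,-0.2,0,0,0],[-0.1,0,0,-0.2,0,0,0]]'
python3 - <<'E'
from meas import *
for n in ('scene','top'):
  c=cap(n)
  for Q in comp(c,(.2,.75,.03,.25),.035,.06): print(n,'grip',len(Q),rect(Q),np.median(Q[:,2]))
  for Q in comp(c,(.5,.75,-.23,-.03),.064,.09): print('tray',len(Q),rect(Q),np.median(Q[:,2]))
E
python3 go.py 0.577 0.116 0.30 86.2
```

```text
time_s: 24.3
tcp_pos: [0.6065, -0.0926, 0.2228]
tool_rot: [0.001, 0.059, 0.998, -0.0]
contact_force: [-0.6, 1.6, -2.5]
width: 0.0148
gripper_force: 59.3
time_s: 25.18
tcp_pos: [0.6082, -0.0929, 0.3083]
tool_rot: [0.005, 0.059, 0.998, -0.0]
contact_force: [0.5, -0.1, -0.4]
width: 0.0385
gripper_force: 0.0
tray 66 (array([604.6, -93. ]), array([31.7, 16.4]), -4.9) 0.07210018556203102
tray 69 (array([ 596.8, -152.1]), array([33.2, 15.9]), -1.9) 0.07316913474301767
top grip 88 (array([676.9, 117.2]), array([34. , 15.5]), 11.3) 0.05399656258079888
top grip 89 (array([577.5, 116. ]), array([32.7, 15.8]), -5.0) 0.054137065670775586
t [0.1347 0.5094 0.0098] w [-0.0001  0.0013 -0.0247] | yaw 83.23 tcp [ 0.6065 -0.0927  0.3041] j6 -1.61 F [ 0.3  0.4 -1.1] width 0.0384
```

The far stamp has been knocked to (677,117), yaw about 11°. I'm picking the middle one first.

```bash
python3 -m handwheel '[[0,0.135,0.51,0,0,0,-0.024],[0,0.135,0.51,0,0,0,-0.024],[0,0.135,0.51,0,0,0,-0.024],[0,0.135,0.51,0,0,0,-0.024],[0,0.135,0.51,0.1,0,0,-0.024],[0,0.135,0.51,0.16,0,0,-0.024],[0,0.135,0.51,0.16,0,0,-0.024],[0,0.135,0.51,0.16,0,0,-0.024]]'
python3 go.py 0.577 0.116 0.201 86.0
```

```text
time_s: 26.28
tcp_pos: [0.5768, 0.1162, 0.2386]
tool_rot: [-0.0, 0.034, 0.999, -0.0]
contact_force: [0.1, 0.0, 0.3]
width: 0.0428
gripper_force: 0.0
t [-0.0004 -0.0006  0.0941] w [-0.     -0.      0.0008] | yaw 86.1 tcp [0.5768 0.1162 0.2386] j6 -1.31 F [0.1 0.  0.3] width 0.0428
```

```bash
python3 -m handwheel '[[0,0,0,0.06,0,0,0],[0,0,0,0.093,0,0,0],[0,0,0,0.093,0,0,0],[-1,0,0,0.093,0,0,0],[-1,0,0,0.093,0,0,0],[-1,0,0,0.093,0,0,0],[-1,0,0,0.093,0,0,0]]'
python3 -m handwheel '[[-1,0,0,-0.05,0,0,0],[-1,0,0,-0.12,0,0,0],[-1,0,0,-0.2,0,0,0],[-1,0,0,-0.25,0,0,0],[-1,0,0,-0.25,0,0,0]]'
python3 go.py p 198 190 0.30 83.2
```

```text
time_s: 27.15
tcp_pos: [0.5771, 0.1163, 0.2021]
tool_rot: [0.001, 0.034, 0.999, 0.0]
contact_force: [-0.5, -0.8, 6.2]
width: 0.0146
gripper_force: 59.8
time_s: 27.78
tcp_pos: [0.5771, 0.1165, 0.3034]
tool_rot: [0.002, 0.034, 0.999, 0.0]
contact_force: [0.2, -1.2, -3.2]
width: 0.0148
gripper_force: 59.0
xy 0.6777039245833296 -0.10078053918444518
t [-0.2877 -0.5248  0.0091] w [0.0005 0.0017 0.0243] | yaw 86.11 tcp [0.5771 0.1165 0.3034] j6 -1.31 F [ 0.2 -1.2 -3.2] width 0.0148
```

```bash
python3 -m handwheel '[[-1,-0.03,-0.06,0,0,0,0.01],[-1,-0.09,-0.16,0,0,0,0.02],[-1,-0.15,-0.27,0,0,0,0.024],[-1,-0.21,-0.38,0,0,0,0.024],[-1,-0.26,-0.47,0,0,0,0.024],[-1,-0.288,-0.525,0,0,0,0.024],[-1,-0.288,-0.525,0.05,0,0,0.024],[-1,-0.288,-0.525,0.11,0,0,0.024]]'
python3 go.py p 198 190 0.222 83.2
```

```text
time_s: 28.78
tcp_pos: [0.6767, -0.1003, 0.2556]
tool_rot: [-0.001, 0.059, 0.998, 0.0]
contact_force: [-0.6, -0.3, -3.1]
width: 0.0151
gripper_force: 59.1
xy 0.6777039245833296 -0.10078053918444518
t [-0.0028 -0.001   0.0839] w [ 0.0002 -0.0006  0.0002] | yaw 83.22 tcp [ 0.6767 -0.1003  0.2556] j6 -1.6 F [-0.6 -0.3 -3.1] width 0.0151
```

```bash
python3 -m handwheel '[[-1,-0.001,0,0.05,0,0,0],[-1,-0.001,0,0.075,0,0,0],[-1,-0.001,0,0.083,0,0,0],[-1,-0.001,0,0.087,0,0,0],[-1,-0.001,0,0.087,0,0,0],[-1,-0.001,0,0.087,0,0,0]]'
python3 -m handwheel '[[-1,0,0,0,0,0,0],[-0.1,0,0,0,0,0,0],[-0.1,0,0,0,0,0,0],[-0.1,0,0,0,0,0,0],[-0.1,0,0,-0.05,0,0,0],[-0.1,0,0,-0.2,0,0,0],[-0.1,0,0,-0.2,0,0,0]]'
python3 - <<'E'
from meas import *
for n in ('scene','top'):
  c=cap(n)
  for Q in comp(c,(.2,.75,.03,.25),.035,.06): print(n,'grip',len(Q),rect(Q),np.median(Q[:,2]))
  for Q in comp(c,(.5,.75,-.23,-.03),.064,.09): print('tray',len(Q),rect(Q),np.median(Q[:,2]))
i=c['img'][100:260,140:340]; cv2.imwrite('pics/e.png',cv2.resize(i[...,::-1],None,fx=3.5,fy=3.5,interpolation=2))
E
python3 go.py 0.677 0.117 0.30 101
```

```text
time_s: 29.52
tcp_pos: [0.678, -0.1011, 0.2229]
tool_rot: [0.0, 0.059, 0.998, -0.0]
contact_force: [0.2, 0.4, -3.4]
width: 0.015
gripper_force: 59.1
time_s: 30.4
tcp_pos: [0.6799, -0.1014, 0.3091]
tool_rot: [0.005, 0.059, 0.998, -0.0]
contact_force: [0.0, 0.1, -0.2]
width: 0.0388
gripper_force: 0.0
tray 65 (array([ 676.2, -101.3]), array([31.9, 16.4]), -10.1) 0.07211281282715953
tray 67 (array([605.1, -93.2]), array([33.9, 16.3]), -7.2) 0.07185056259356992
tray 67 (array([ 597.5, -152.4]), array([32.3, 16.9]), -6.4) 0.07270979240722752
top grip 88 (array([677.3, 117.1]), array([34.3, 15.8]), 12.5) 0.05405161247329082
t [0.0669 0.5411 0.0106] w [-0.0002  0.0013 -0.1481] | yaw 83.23 tcp [ 0.678  -0.1011  0.3043] j6 -1.6 F [ 0.4 -0.2 -0.9] width 0.0382
```

View pics/e.png

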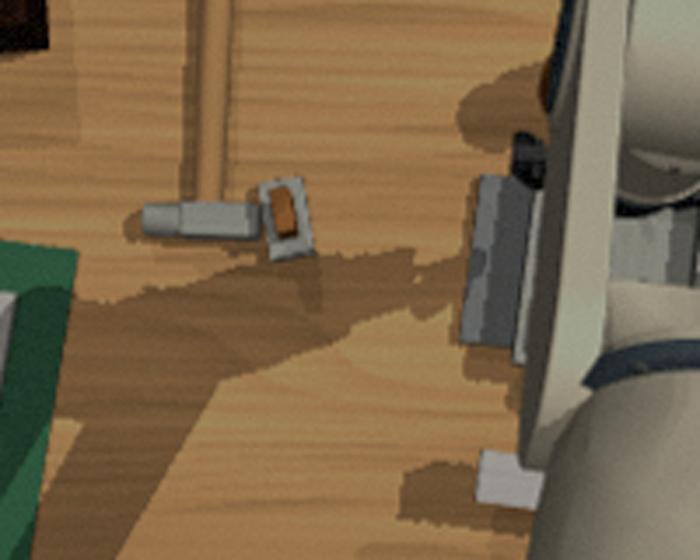

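The last stamp is now right against the hammer head's end, at crop (287,218). I'll grip it by the ends of its grip (along its x), so the fingers stay clear of the hammer.

```bash
python3 -m handwheel '[[0.4,0.067,0.541,0,0,0,0.595],[0.4,0.067,0.541,0,0,0,0.595],[0.4,0.067,0.541,0,0,0,0.595],[0.4,0.067,0.541,0,0,0,0.595],[0.4,0.067,0.541,0,0,0,0.595],[0.4,0.067,0.541,0,0,0,0.595],[0.4,0.067,0.541,0.05,0,0,0.595],[0.4,0.067,0.541,0.1,0,0,0.595]]'
python3 go.py 0.677 0.117 0.202 12
python3 - <<'E'
from meas import *
c=cap('scene')
for Q in comp(c,(.6,.75,.03,.25),.035,.06): print('grip',len(Q),rect(Q),np.median(Q[:,2]))
i=c['img'][130:230,210:320]; cv2.imwrite('pics/f.png',cv2.resize(i[...,::-1],None,fx=4,fy=4,interpolation=2))
c=cap('top')
for Q in comp(c,(.56,.75,-.23,-.03),.064,.09): print('tray',len(Q),rect(Q),np.median(Q[:,2]))
E
```

```text
time_s: 31.5
tcp_pos: [0.6761, 0.117, 0.2608]
tool_rot: [-0.0, 0.63, 0.777, -0.001]
contact_force: [0.3, -1.0, 0.3]
width: 0.0598
gripper_force: 0.0
t [-0.0004  0.0023  0.1469] w [-0.0007 -0.     -0.0009] | yaw 11.89 tcp [0.6761 0.117  0.2608] j6 -0.04 F [ 0.3 -1.   0.3] width 0.0598
grip 67 (array([676.7, 117. ]), array([36.6, 16.4]), 9.7) 0.05008337277130259
tray 86 (array([ 677.7, -100.9]), array([33.5, 15.9]), -6.2) 0.0740123684591133
tray 86 (array([606.6, -92.9]), array([33.3, 16.1]), -7.0) 0.07372329466318261
tray 91 (array([ 598.8, -152. ]), array([32.9, 15.8]), -7.4) 0.07392616088899295
```

View pics/f.png

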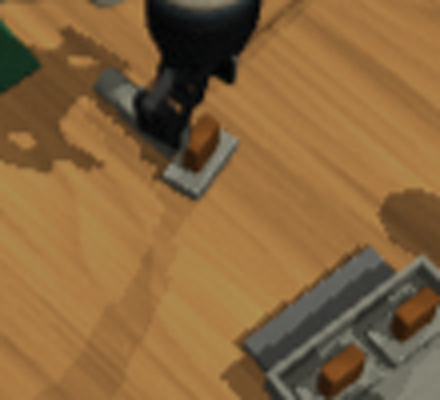

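The fingers are aligned off the stamp's ends, so I'm descending.

```bash
python3 -m handwheel '[[0.4,0,0.002,0.08,0,0,0],[0.4,0,0.002,0.147,0,0,0],[0.4,0,0.002,0.147,0,0,0],[-1,0,0.002,0.147,0,0,0],[-1,0,0.002,0.147,0,0,0],[-1,0,0.002,0.147,0,0,0],[-1,0,0.002,0.147,0,0,0]]'
python3 -m handwheel '[[-1,0,0,-0.05,0,0,0],[-1,0,0,-0.12,0,0,0],[-1,0,0,-0.2,0,0,0],[-1,0,0,-0.25,0,0,0],[-1,0,0,-0.25,0,0,0]]'
python3 go.py p 198 130 0.30 -6.8
```

```text
time_s: 32.48
tcp_pos: [0.6782, 0.1172, 0.2052]
tool_rot: [0.001, 0.63, 0.776, 0.001]
contact_force: [0.3, -0.4, 7.3]
width: 0.033
gripper_force: 60.6
time_s: 33.1
tcp_pos: [0.6779, 0.1172, 0.3056]
tool_rot: [0.001, 0.63, 0.776, 0.001]
contact_force: [0.1, 1.0, -2.3]
width: 0.0325
gripper_force: 60.6
xy 0.6705996864849394 -0.1603584696708374
t [-0.6755 -0.1601  0.0135] w [ 0.0015 -0.0002  0.1553] | yaw 11.83 tcp [0.6779 0.1172 0.3056] j6 -0.04 F [ 0.1  1.  -2.3] width 0.0325
```

```bash
python3 -m handwheel '[[-1,-0.07,-0.02,0,0,0,0.02],[-1,-0.18,-0.04,0,0,0,0.05],[-1,-0.3,-0.07,0,0,0,0.08],[-1,-0.42,-0.1,0,0,0,0.11],[-1,-0.54,-0.13,0,0,0,0.14],[-1,-0.62,-0.15,0,0,0,0.155],[-1,-0.675,-0.16,0,0,0,0.155],[-1,-0.675,-0.16,0,0,0,0.155]]'
python3 -m handwheel '[[-1,0,0,0.05,0,0,0],[-1,0,0,0.11,0,0,0],[-1,0,0,0.11,0,0,0]]'
python3 go.py p 198 130 0.2245 -6.8
```

```text
time_s: 34.1
tcp_pos: [0.6699, -0.1614, 0.3025]
tool_rot: [-0.0, 0.748, 0.664, -0.0]
contact_force: [-0.1, -0.9, -3.0]
width: 0.0327
gripper_force: 60.5
time_s: 34.48
tcp_pos: [0.669, -0.1586, 0.2561]
tool_rot: [-0.002, 0.747, 0.665, -0.002]
contact_force: [0.0, -1.2, -3.0]
width: 0.0327
gripper_force: 60.4
xy 0.6705996864849394 -0.1603584696708374
t [-0.004   0.005   0.0789] w [-0.0027 -0.0004  0.001 ] | yaw -6.68 tcp [ 0.669  -0.1586  0.2561] j6 -0.12 F [ 0.  -1.2 -3. ] width 0.0327
```

```bash
python3 -m handwheel '[[-1,-0.002,0.002,0.045,0,0,0],[-1,-0.002,0.002,0.068,0,0,0],[-1,-0.002,0.002,0.076,0,0,0],[-1,-0.002,0.002,0.081,0,0,0],[-1,-0.002,0.002,0.081,0,0,0],[-1,-0.002,0.002,0.081,0,0,0]]'
python3 -m handwheel '[[-1,0,0,0.001,0,0,0],[0.1,0,0,0.001,0,0,0],[0.1,0,0,0.001,0,0,0],[0.1,0,0,0.001,0,0,0],[0.1,0,0,-0.05,0,0,0],[0.1,0,0,-0.2,0,0,0],[0.1,0,0,-0.25,0,0,0],[0.1,0,0,-0.25,0,0,0]]'
python3 go.py p 0 210 0.32 -6.8
```

```text
time_s: 35.22
tcp_pos: [0.671, -0.1612, 0.2276]
tool_rot: [0.0, 0.748, 0.664, 0.0]
contact_force: [0.2, -1.0, -2.4]
width: 0.0327
gripper_force: 60.6
time_s: 36.22
tcp_pos: [0.6714, -0.1613, 0.3301]
tool_rot: [0.002, 0.748, 0.664, 0.001]
contact_force: [-0.7, 0.5, -0.7]
width: 0.0469
gripper_force: 0.0
xy 0.48346483334436524 -0.05747724329762724
t [ 0.2023 -0.4973  0.0228] w [0.0022 0.0003 0.0003] | yaw -6.77 tcp [ 0.6714 -0.1613  0.3301] j6 -0.12 F [-0.7  0.5 -0.7] width 0.0469
```

```bash
python3 -m handwheel '[[1,0.202,-0.497,0,0,0,0],[1,0.202,-0.497,0,0,0,0],[1,0.202,-0.497,0,0,0,0],[1,0.202,-0.497,0,0,0,0],[1,0.202,-0.497,0.0,0,0,0],[1,0.202,-0.497,0.05,0,0,0]]'
python3 - <<'E'
from meas import *
for n in ('scene','top'):
  c=cap(n)
  for Q in comp(c,(.52,.75,-.23,-.03),.064,.09): print('tray',len(Q),rect(Q),np.median(Q[:,2]))
  if n=='scene': i=c['img'][130:330,240:440]; cv2.imwrite('pics/g.png',cv2.resize(i[...,::-1],None,fx=2.5,fy=2.5,interpolation=2))
E
python3 go.py p 0 210 0.206 -6.8
```

```text
time_s: 36.98
tcp_pos: [0.4843, -0.0578, 0.3076]
tool_rot: [0.001, 0.748, 0.664, 0.001]
contact_force: [0.4, -0.1, 0.1]
width: 0.0856
gripper_force: 0.0
tray 67 (array([ 675.9, -101.3]), array([32.8, 16.7]), -7.4) 0.07222701978037094
tray 67 (array([605.5, -92.9]), array([31.7, 17. ]), -6.7) 0.07258944753693575
tray 70 (array([ 668. , -161.1]), array([33.2, 16.6]), -7.3) 0.07174965573588099
tray 71 (array([ 597.4, -152.5]), array([34. , 15.7]), -6.7) 0.07296433729164864
tray 89 (array([ 677.4, -100.9]), array([32.6, 16.1]), -6.3) 0.07427277775219632
tray 89 (array([ 668.6, -160.6]), array([33.5, 16.4]), -5.7) 0.07363633759601917
tray 90 (array([606.6, -92.8]), array([33.5, 16.1]), -6.9) 0.07394327232846543
tray 93 (array([ 598.7, -152.1]), array([34.2, 16.1]), -6.6) 0.07370766857031064
xy 0.48346483334436524 -0.05747724329762724
t [0.0008 0.0015 0.2483] w [-0.0013  0.      0.0002] | yaw -6.77 tcp [ 0.4831 -0.0577  0.3053] j6 -0.0 F [-0.1 -0.   0.2] width 0.0853
```

View pics/g.png

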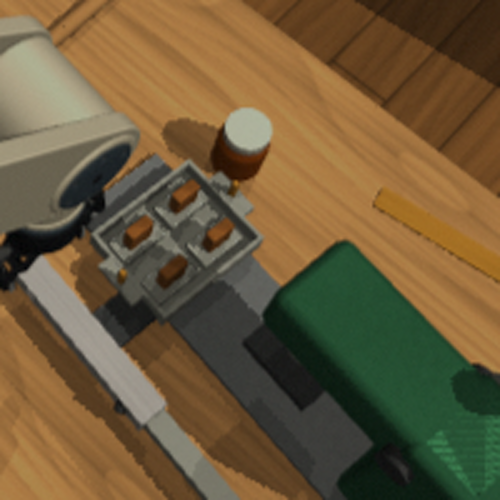

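All four stamps stand in the tray, and the button shows at crop (120,408), still at press y = 50. I'm moving there.

```bash
python3 -m handwheel '[[1,-0.4,0.001,0,0,0,0],[1,-0.4,0.001,0,0,0,0],[1,-0.4,0.001,0,0,0,0],[1,-0.4,0.001,0,0,0,0],[1,-0.4,0.001,0.1,0,0,0],[1,-0.4,0.001,0.2,0,0,0],[1,-0.4,0.001,0.2,0,0,0]]'
python3 go.py p 0 50 0.206 -6.8
```

```text
time_s: 37.95
tcp_pos: [0.4638, -0.2154, 0.2249]
tool_rot: [-0.003, 0.747, 0.664, -0.001]
contact_force: [-0.6, -0.0, 0.3]
width: 0.0857
gripper_force: 0.0
xy 0.46452019841532505 -0.21635172459467317
t [-0.0023  0.0024  0.0472] w [-0.0026 -0.0009  0.0005] | yaw -6.75 tcp [ 0.4638 -0.2154  0.2249] j6 -0.32 F [-0.6 -0.   0.3] width 0.0857
```

```bash
python3 -m handwheel '[[1,-0.001,0.001,0.047,0,0,0],[1,-0.001,0.001,0.047,0,0,0],[-1,-0.001,0.001,0.047,0,0,0],[-1,-0.001,0.001,0.047,0,0,0],[-1,-0.001,0.001,0.047,0,0,0],[-1,-0.001,0.001,0.047,0,0,0],[-1,-0.001,0.001,0.047,0,0,0]]'
python3 go.py p 0 -110 0.206 -6.8
```

```text
time_s: 38.83
tcp_pos: [0.4659, -0.2172, 0.2095]
tool_rot: [0.001, 0.748, 0.664, 0.001]
contact_force: [2.0, 0.7, 7.0]
width: 0.0351
gripper_force: 61.4
xy 0.4455755634862849 -0.37522620589171907
t [-0.3982 -0.0039  0.0091] w [0.0015 0.0004 0.0002] | yaw -6.78 tcp [ 0.4659 -0.2172  0.2095] j6 -0.32 F [2.  0.7 7. ] width 0.0351
```

```bash
python3 -m handwheel '[[-1,-0.02,0,0,0,0,0],[-1,-0.05,0,0,0,0,0],[-1,-0.09,0,0,0,0,0],[-1,-0.13,0,0,0,0,0],[-1,-0.17,0,0,0,0,0],[-1,-0.21,0,0,0,0,0],[-1,-0.24,0,0,0,0,0],[-1,-0.26,0,0,0,0,0]]'
python3 go.py p 0 -110 0.208 -6.8
python3 - <<'E'
from meas import *
import go
c=cap('top')
th=np.radians(-6.8); ex=np.array([np.cos(th),np.sin(th)]); ey=np.array([-ex[1],ex[0]])
for n in ('top','scene'):
  c=cap(n)
  Q=np.concatenate(comp(c,(.4,.52,-.36,-.0),.066,.08)); r=(Q[:,:2]*1000-go.O)@np.stack([ex,ey],1); m=abs(r[:,0])<18; print(n,'tube end y',np.percentile(r[m,1],[97,99.5]))
E
```

```text
time_s: 39.83
tcp_pos: [0.4536, -0.3205, 0.2096]
tool_rot: [0.001, 0.748, 0.664, 0.001]
contact_force: [4.9, 6.3, 9.0]
width: 0.0357
gripper_force: 60.7
xy 0.4455755634862849 -0.37522620589171907
t [-0.1383 -0.0036  0.0039] w [ 0.0013  0.     -0.0001] | yaw -6.81 tcp [ 0.4536 -0.3205  0.2096] j6 -0.5 F [4.9 6.3 9. ] width 0.0357
top tube end y [129.37306978 134.0375363 ]Traceback (most recent call last):
  File "<stdin>", line 7, in <module>
ValueError: need at least one array to concatenate
```

```bash
python3 -m handwheel '[[-1,-0.03,0,0,0,0,0],[-1,-0.065,0,0,0,0,0],[-1,-0.095,0,0,0,0,0],[-1,-0.115,0,0,0,0,0],[-1,-0.128,0,0,0,0,0],[-1,-0.135,0,0,0,0,0],[-1,-0.139,0,0,0,0,0],[-1,-0.139,0,0,0,0,0]]'
python3 go.py p 0 -110 0.208 -6.8
python3 -m handwheel '[[-1,-0.005,0,0,0,0,0],[-1,-0.01,0,0,0,0,0],[-1,-0.01,0,0,0,0,0],[-1,-0.01,0,0,0,0,0]]'
python3 go.py p 0 -110 0.208 -6.8
```

```text
time_s: 40.98
tcp_pos: [0.4469, -0.3759, 0.2096]
tool_rot: [0.002, 0.748, 0.664, 0.0]
contact_force: [2.6, -0.0, 6.0]
width: 0.0354
gripper_force: 60.5
xy 0.4455755634862849 -0.37522620589171907
t [ 0.0013 -0.0036  0.004 ] w [0.0013 0.0007 0.0001] | yaw -6.79 tcp [ 0.4469 -0.3759  0.2096] j6 -0.58 F [ 2.6 -0.   6. ] width 0.0354
time_s: 41.48
tcp_pos: [0.4467, -0.3782, 0.2096]
tool_rot: [0.0, 0.748, 0.664, 0.001]
contact_force: [6.3, 11.7, 10.4]
width: 0.0352
gripper_force: 61.2
xy 0.4455755634862849 -0.37522620589171907
t [ 0.0071 -0.0037  0.0039] w [ 0.0009 -0.0008 -0.0001] | yaw -6.81 tcp [ 0.4467 -0.3782  0.2096] j6 -0.59 F [ 6.3 11.7 10.4] width 0.0352
```

```bash
python3 -m handwheel '[[-1,0.01,0,0,0,0,0],[-1,0.018,0,0,0,0,0],[-1,0.018,0,0,0,0,0],[-1,0.018,0,0,0,0,0]]'
python3 -m handwheel '[[-1,-0.008,0,0,0,0,0],[1,-0.008,0,0,0,0,0],[1,-0.008,0,0,0,0,0],[1,-0.008,0,0,0,0,0],[1,-0.008,0,-0.1,0,0,0],[1,-0.008,0,-0.25,0,0,0],[1,-0.008,0,-0.4,0,0,0],[1,-0.008,0,-0.4,0,0,0]]'
python3 go.py p -40 200 0.37 -6.8
```

```text
time_s: 41.98
tcp_pos: [0.4472, -0.3731, 0.2096]
tool_rot: [0.002, 0.748, 0.664, 0.0]
contact_force: [1.4, -3.9, 5.5]
width: 0.0351
gripper_force: 60.5
time_s: 42.98
tcp_pos: [0.4471, -0.3762, 0.3734]
tool_rot: [0.004, 0.748, 0.664, 0.001]
contact_force: [-0.8, -0.1, -0.7]
width: 0.0855
gripper_force: 0.0
xy 0.44256217333703873 -0.06267073964643256
t [ 0.7771 -0.1038  0.0038] w [0.0035 0.0023 0.0002] | yaw -6.77 tcp [ 0.4471 -0.3762  0.3734] j6 -0.58 F [-0.8 -0.1 -0.7] width 0.0855
```

```bash
python3 -m handwheel '[[1,0.99,-0.1,0,0,0,0],[1,0.99,-0.1,0,0,0,0],[1,0.99,-0.1,0,0,0,0],[1,0.99,-0.1,0,0,0,0],[1,0.99,-0.1,0,0,0,0],[1,0.99,-0.1,0,0,0,0],[1,0.99,-0.1,0,0,0,0],[1,0.99,-0.1,0,0,0,0]]'
python3 - <<'E'
from meas import *
import go
th=np.radians(-6.8); ex=np.array([np.cos(th),np.sin(th)]); ey=np.array([-ex[1],ex[0]])
ims=[]
for n in ('top','scene'):
  c=cap(n)
  Q=np.concatenate(comp(c,(.4,.52,-.36,-.0),.066,.08)); r=(Q[:,:2]*1000-go.O)@np.stack([ex,ey],1); m=abs(r[:,0])<18; print(n,'tube end y',np.percentile(r[m,1],[97,98,99.5]))
  Q=np.concatenate(comp(c,(.4,.52,-.3,-.15),.045,.065)); r=(Q[:,:2]*1000-go.O)@np.stack([ex,ey],1); m=(r[:,0]<-20)&(r[:,0]>-35); print('button pts',m.sum(),r[m].mean(0) if m.any() else 0, r[m].min(0) if m.any() else 0)
  x,y=(330,210) if n=='top' else (260,220); i=c['img'][y:y+110,x:x+110]; ims.append(cv2.resize(i[...,::-1],None,fx=3.6,fy=3.6,interpolation=2))
cv2.imwrite('pics/i.png',np.hstack(ims))
E
```

```text
time_s: 43.98
tcp_pos: [0.4525, 0.024, 0.3674]
tool_rot: [-0.0, 0.747, 0.665, -0.001]
contact_force: [0.5, -0.9, 0.2]
width: 0.0855
gripper_force: 0.0
top tube end y [74.45481347 76.47297869 78.68654913]Traceback (most recent call last):
  File "<stdin>", line 8, in <module>
ValueError: need at least one array to concatenate
```

```bash
python3 - <<'E'
from meas import *
import go
th=np.radians(-6.8); ex=np.array([np.cos(th),np.sin(th)]); ey=np.array([-ex[1],ex[0]])
ims=[]
for n in ('top','scene'):
  c=cap(n); s=dict(np.load(f'/tmp/{n}0.npz'))
  for k in (s,c):
    P=cloud(k).reshape(-1,3); r=(P[:,:2]*1000-go.O)@np.stack([ex,ey],1); z=P[:,2]
    m=(r[:,0]<-19.5)&(r[:,0]>-32)&(abs(r[:,1]-50)<14)&(z>.045)&(z<.07); t=(abs(r[:,0])<16)&(z>.066)&(z<.08)&(r[:,1]<150)
    print(n,'button pts',m.sum(),'tube end',np.percentile(r[t,1],[98,99,99.8]).round(1))
    x,y=(325,215) if n=='top' else (260,250); i=k['img'][y:y+80,x:x+100]; ims.append(cv2.resize(i[...,::-1],None,fx=3.8,fy=3.8,interpolation=2))
cv2.imwrite('pics/i.png',np.vstack([np.hstack(ims[:2]),np.hstack(ims[2:])])[:600])
E
```

```text
top button pts 14 tube end [75.5 78.6 80.2]
top button pts 14 tube end [74.6 77.4 79.4]
scene button pts 15 tube end [74.3 76.8 79.5]
scene button pts 14 tube end [73.6 76.8 78.9]
```

View pics/i.png

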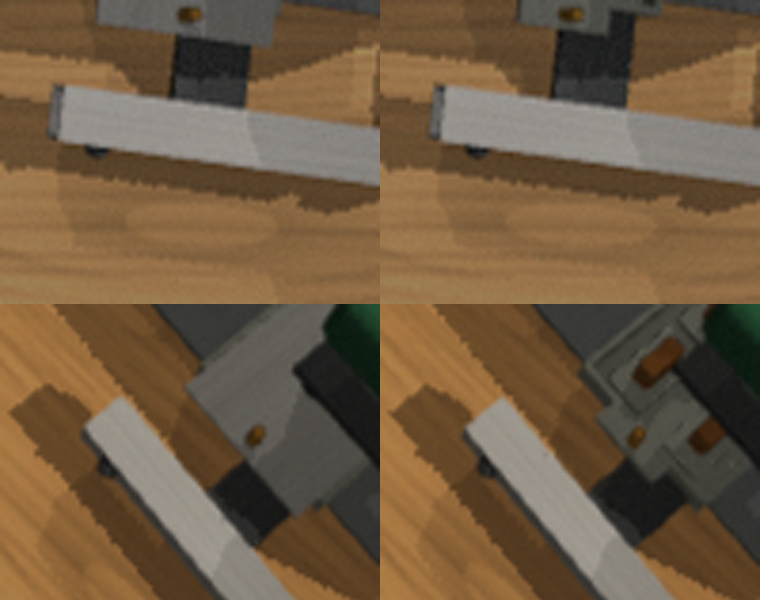

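The before and after crops match: the button stands proud at the same spot, the tube end is back home to within 1 mm, and the stamps are upright in the tray. I'm handing in.

```bash
python3 -c "
from plant import robot
print(robot.close_job())"
```

```text
the job is handed in; nothing more can be done
None
```

The job is handed in: the cover plate lies flat on the middle of the mat, all four stamps stand upright in the tray, the bed is home with the button popped out, and the robot did not touch the hammer or the jar.

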